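# Press the sole of a lasted shoe in the pedal press

### The arm

A 7-joint arm with a two-finger parallel gripper is mounted at the origin on the work surface. World frame = base frame: x ahead of the robot, y to its left, z up, the work surface at z = 0. Lengths are in m, angles in rad, forces in N, time in s.
With the tool pointing down it reaches from about 0.35 to 0.9 m from the base axis. Payload 8.1 kg.
Tool frame: the origin (TCP) lies on the centre line of the jaws, within the pads' length; the fingertips stand arm.tips_ahead ahead of it and the grasp point (between the pads) lies 8 mm behind it (arm.tips_ahead is the distance from the TCP to the fingertips, in m); z points along the fingers, y is the direction in which the jaws open and shut (so a half turn about z gives the same grasp; the last joint's range is limited). The gripper opens to 92 mm and grips with 3 to 60 N. Pads are 19 mm wide; open, the fingers measure 130 mm over their backs; the gripper's body (75 mm by 190 mm) begins 47 mm behind the grasp point.
Start: joints at [1.216, 0.434, 0.025, 1.573, -0.012, 1.134, -0.075], TCP at [0.156, -0.605, 0.238] pointing down, gripper open.
Joint ranges: [-2.62, 2.62], [-0.44, 2.09], [-1.27, 1.32], [0.08, 2.57], [-1.32, 4.46], [0.12, 2], [-2.74, 2.74]. Speed limits (rad/s): [2.22, 2.22, 3.01, 3.01, 3.14, 3.14, 3.14].

### API

Orientations are given as a rotation vector (axis times angle).
In Python, from cell import arm gives the robot as it stands. The module is installed in compiled form; this text tells all that it offers.
- The arm moves only by the tool jog_arm, never from a script. Its argument "moves" is a list of rows, each an object with "twist": the turn, a rotation vector about the tool's x, y, z in units of 10 degrees (1.0 is 10 degrees), a list of three; "xyz": the shift along the tool's x, y, z in units of 60 mm (1.0 is 60 mm), a list of three; "grip": the closure, from -1 (fully open) to 1 (shut). A call has 1 to 5 rows; each row is the pose to reach, as a shift and turn from the pose commanded when the call began, along the tool's axes at that moment; what a row does not reach only later rows make up. A row lasts 1/8 s, in which the tool goes at most 62.5 mm and 10.7 degrees, less where a joint would pass 70% of its speed; a pose out of reach is approached as far as the arm can. A call with a gripper value outside its range is refused whole. The fingers move at their own pace and stop on an object; "force" is the grip in N (left out, the last holds). Time passes only in rows, so rows that repeat a pose let the fingers close. It gives the time, the measured TCP pose, the force and the opening at its end, in the units of the state.
- arm.observe(): the state, without advancing time (a new reading comes with each control period).
- arm.get_image(name): name is "scene" or "top"; returns the picture (400x640x3 uint8, blue, green, red); there is no depth.
- arm.camera_params(name): a dict with "mtx" (3x3 intrinsics, pixels), "T" (4x4, takes a point from camera to world coordinates). Camera axes: x right, y down, z forward; pixel columns grow to the right and rows downward; lengths in m; the calibration is good to about 2 mm. A picture is of the moment at which its call begins. camera_params takes no time and is no camera call.
- arm.sign_off(): hands the job in, once; it reports no verdict.
The state is a dict: "clock": time; "joints": joint angles; "dq": joint speeds; "joint_efforts": joint torques, N m; "position": TCP position; "ee_rot": TCP orientation; "force": force on the tool from outside, world axes, zero at the start; "ft_torque": the same for the moment, N m; "width": opening from 0.0 (shut) to 1.0 (fully open).
Only numpy, scipy, OpenCV 4.12 (cv2) and the standard library are available. Lean on these libraries where they do the work, as an engineer would, in place of code of your own. Each camera call takes 0.05 s, during which the arm holds its last target. There are 200 camera calls.

### The job

The blue child's shoe with the wooden last in it has a freshly glued sole: set it down flat inside the tray of the green sole press, without dropping it, toe at the tray's yellow end, and let go of it. Then push the red pedal fully down to its stop with the gripper and hold it there for two seconds, so that the jaw's pad squeezes down on the last, and let the pedal come all the way up again. Leave the shoe in the tray and the glue can and the thread spool where they stand.

Things in the scene. Friction and masses are not known exactly. Their poses are not given: they have to be found in the camera images.
- shoe: blue child's shoe, white sole and toe cap, with a pale wooden last standing up out of it. Sole 164 x 64 mm (rounded ends), 0.25 to 0.5 kg, upper to 60 mm high and 50 mm wide; the last rises from there to 110 mm as a block 78 mm long (x from -59 to +19 mm), 36 mm wide (y). Origin under the middle of the sole; x points to the toe, z up
- shoe_grip (a point): middle of the shoe's wooden last, 88 mm above the sole's underside, 22 mm under the last's top, 20 mm behind the shoe's origin; axes as the shoe's: grip across y (36 mm), from above
- shoe_toe (a point): foremost point of the shoe's sole, 82 mm ahead of the shoe's origin, 8 mm up
- tray (a point): centre of the black floor of the press's tray, 34 mm above the table. Axes are the press's. Inside, the tray is 186 mm along y, 80 mm along x; its rims stand 12 mm above the floor. The toe end (yellow rim) is at -y: with the shoe in place the shoe's x points to the tray's -y. The tower (195 mm high, raised jaw to 340 mm) stands at +y, further than 90 mm from here; the pedal at -y
- pedal_face (a point): place to press, on the red pedal plate's top face, 95 mm from its hinge. Plate 125 x 85 x 8 mm; the hinge lies along the press's y, 34 mm above the table, at x +50, y -200 mm from the tray's centre; the plate slopes up from it to the press's -x, free end 130 mm from the hinge. The point turns with the plate: 87 mm above the table at rest, 43 mm at the stop
- pedal (a joint): angle of the red pedal: 0 at rest (plate 0.55 rad above level), 0.5 at its stop (0.05 rad above level); a spring pushes it up; about 4 N at the pedal_face to start, about 15 N at the stop with the shoe in the press
- pad: black rubber pad 56 x 56 x 14 mm, sprung, under the end of the press's grey jaw; origin in the middle of the face that meets the last. The jaw starts raised and swings down as the pedal goes down; the pad lands on the last's top, 20 mm at +y from the tray's centre
- glue_can: glue can, yellow label, 76 mm across, 100 mm high; bystander; origin at the centre of its underside
- thread_spool: orange thread spool standing on end, 56 mm across, 70 mm high; bystander; origin at the centre of its underside

How it is judged:
On the way, in this order (a step that is already met when the one before it is completed fails the run):
1. the shoe stands flat in the tray, toe at the yellow end, let go of, the pedal still up (x of shoe in the frame of tray between -0.012 and 0.012 m and y of shoe in the frame of tray between -0.015 and 0.015 m and z of shoe in the frame of tray below 0.005 m and angle between shoe's own z axis and vertical below 0.05 rad and y of shoe_toe in the frame of tray below -0.065 m and contact force between the fingers and shoe below 0.1 N and value of joint pedal below 0.1 rad), for 0.2 s.
2. the gripper, at the pedal, holds it at its stop for 1.5 s with the pad pressing on the shoe's last (x of shoe in the frame of tray between -0.012 and 0.012 m and y of shoe in the frame of tray between -0.015 and 0.015 m and z of shoe in the frame of tray below 0.005 m and angle between shoe's own z axis and vertical below 0.05 rad and y of shoe_toe in the frame of tray below -0.065 m and value of joint pedal above 0.465 rad and contact force between pad and shoe above 1 N and distance between the grasp point and pedal_face below 0.1 m), for 1.5 s.
At the end, for the whole second after the job is handed in: The shoe stands in the tray at rest and released: its origin within 12 mm (press x) and 15 mm (press y) of the tray's centre, within 5 mm of the floor, upright within 0.05 rad, its toe at the yellow end (more than 65 mm from the centre); the pedal is up again (below 0.05 rad) (x of shoe in the frame of tray between -0.012 and 0.012 m and y of shoe in the frame of tray between -0.015 and 0.015 m and z of shoe in the frame of tray below 0.005 m and angle between shoe's own z axis and vertical below 0.05 rad and y of shoe_toe in the frame of tray below -0.065 m and contact force between the fingers and shoe below 0.1 N and value of joint pedal below 0.05 rad and linear speed of shoe below 0.02 m/s); the robot touches nothing.
It fails at once if another thing on the bench (the glue can or the thread spool) is pushed more than 30 mm (distance of any of glue_can, thread_spool from where it was at the start of the episode above 0.03 m).
It fails at once if the shoe is dropped or thrown (moves at over 0.5 m/s while the fingers do not touch it) (contact force between the fingers and shoe below 0.1 N and linear speed of shoe above 0.5 m/s).
It also fails if it takes over 48 s, if anything falls off the work surface, if the arm or the gripper's body presses on something with over 40 N, if the wrist force passes 120 N, or if a joint passes its speed limit or range.

## Working session

There is one attempt and no reset: what is moved stays moved. The work goes in short steps, Python scripts to look and compute and a tool call to move; the robot and the scene stay as the last step left them, time stands still between calls to the robot, and variables do not carry over. Pictures are saved under pics/ and viewed, about 8 in all and at most 12, crops included, and the job is handed in when it is done.

Besides the shell and the picture viewer there is one more tool, called after ">>>" as name(argument=value, ...), one argument or row to a line, values as JSON. jog_arm: Moves the arm, as the interface text tells. Its arguments: {"type":"object","properties":{"moves":{"type":"array","items":{"type":"object","properties":{"twist":{"type":"array","items":{"type":"number"}},"xyz":{"type":"array","items":{"type":"number"}},"grip":{"type":"number"}}}},"force":{"type":"number"}},"required":["moves"]}

```bash
mkdir -p pics; python3 - <<'E'
from cell import arm
import cv2,numpy as np
for n in("scene","top"):
    cv2.imwrite(f"pics/{n}0.png",arm.get_image(n)); p=arm.camera_params(n); print(n,np.round(p["mtx"],1).tolist(),np.round(p["T"],4).tolist())
print(arm.observe(),arm.tips_ahead)
E
```

```text
scene [[465.6, 0.0, 319.3], [0.0, 465.6, 201.7], [0.0, 0.0, 1.0]] [[-0.885, 0.3978, -0.2418, 0.8858], [0.4654, 0.7687, -0.4387, 0.4982], [0.0114, -0.5008, -0.8655, 1.3079], [0.0, 0.0, 0.0, 1.0]]
top [[444.7, 0.0, 311.1], [0.0, 444.7, 197.6], [0.0, 0.0, 1.0]] [[0.009, -0.9871, 0.1597, 0.3962], [-1.0, -0.0086, 0.0034, -0.0849], [-0.002, -0.1597, -0.9872, 1.3582], [0.0, 0.0, 0.0, 1.0]]
{'clock': 0.1, 'joints': array([ 1.21639735,  0.43513005,  0.02498734,  1.57400167, -0.01162806,
        1.13401548, -0.07509967]), 'dq': array([ 0.00035383, -0.00178216, -0.00169977, -0.00233065,  0.0002109 ,
       -0.00282254, -0.00117497]), 'joint_efforts': array([ 3.67366025e-03, -6.69133544e+01,  9.88326408e-01, -3.15149903e+01,
       -6.04683207e-02,  3.73188313e-02,  1.46481493e-04]), 'position': array([ 0.15555603, -0.60487053,  0.23703976]), 'ee_rot': array([-3.11537628e+00, -3.94162051e-01,  4.45592570e-04]), 'force': array([ 0.74618685,  0.80353368, -0.15780768]), 'ft_torque': array([-0.0300286 , -0.02941277,  0.04096416]), 'width': 0.9981458108867506} 0.011
```

View pics/scene0.png

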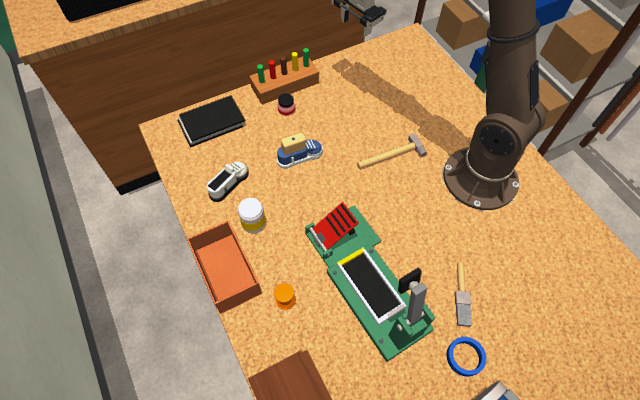

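View pics/top0.png

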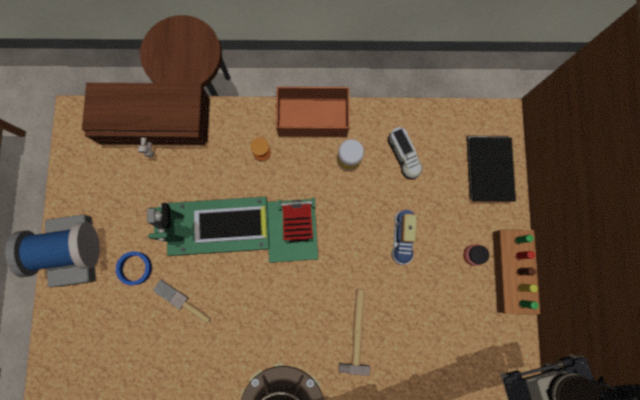

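The overview shows the blue shoe at about (405,237) in the top view. The press tray is at about (230,224) with its yellow end to the right, and the pedal is at about (298,222). Next I'll enlarge these areas.

```bash
python3 - <<'E'
import cv2,numpy as np
t=cv2.imread("pics/top0.png");s=cv2.imread("pics/scene0.png")
a=cv2.resize(t[190:270,150:330],None,fx=4.4,fy=4.4,interpolation=cv2.INTER_CUBIC) 
cv2.imwrite("pics/c1.png",a)
b=cv2.resize(t[200:275,375:435],None,fx=7,fy=7,interpolation=cv2.INTER_CUBIC)
c=cv2.resize(s[125:175,270:330],None,fx=7,fy=7,interpolation=cv2.INTER_CUBIC)
m=np.zeros((525,840,3),np.uint8);m[:525,:420]=b;m[:350,420:]=c
cv2.imwrite("pics/c2.png",m)
E
python3 -c "
import cv2
m=cv2.imread('pics/c2.png');cv2.imwrite('pics/c2b.png',m[:,:800])"
```

```text
(no output)
```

View pics/c1.png

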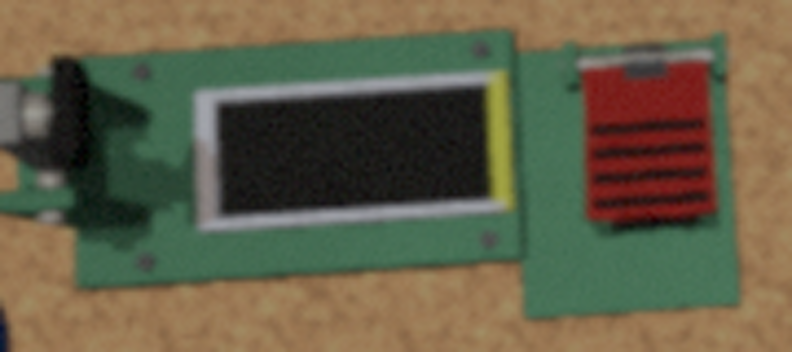

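View pics/c2b.png

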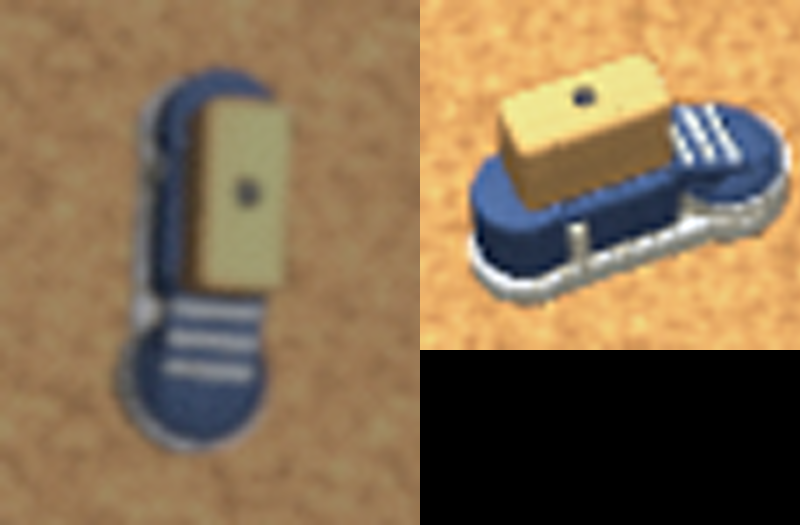

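The top crop shows the last's top face centred at about (246,194), with its toe towards image-down (world -x). The tray's outer rim corners are at about (194,91), (507,71), (513,208) and (198,231). The pedal is red and hinged at its upper edge.

```bash
cat > h.py <<'E'
from cell import arm
import numpy as np
from scipy.spatial.transform import Rotation as R
def ray(n,uv,z):
    p=arm.camera_params(n);T=p["T"];d=T[:3,:3]@np.linalg.inv(p["mtx"])@[*uv,1];o=T[:3,3]
    return o+d*(z-o[2])/d[2]
def crop(n,c,o,f,z): return ray(n,[(c[i]+.5)/f-.5+o[i] for i in(0,1)],z)
def px(n,P):
    p=arm.camera_params(n);q=np.linalg.inv(p["T"])@[*P,1];q=p["mtx"]@q[:3];return q[:2]/q[2]
E
python3 - <<'E'
from h import *
np.set_printoptions(precision=4,suppress=True)
f=lambda c,z:crop("top",c,(375,200),7,z)
L=[f(c,.11) for c in((208,98),(290,100),(282,292),(200,288))]
print("last",*L,np.mean(L,0),f((246,194),.11)); print("sizes",[np.linalg.norm(L[i]-L[i-1]) for i in range(4)])
print("scene screw",crop("scene",(584-420,97),(270,125),7,.11))
print("toe bottom",f((200,450),.008), "heel", f((215,68),.06))
d=(L[2]+L[3]-L[0]-L[1]);print("shoe x dir",np.arctan2(d[1],d[0]))
g=lambda c,z:crop("top",c,(150,190),4.4,z)
T=[g(c,.046) for c in((194,91),(507,71),(513,208),(198,231))]
print("tray",*T,np.mean(T,0)[:2],[np.linalg.norm(T[i]-T[i-1]) for i in range(4)])
d=T[0]+T[3]-T[1]-T[2];print("press y dir",np.arctan2(d[1],d[0])); c,s=np.array([d[1],-d[0]])/np.linalg.norm(d[:2]),d[:2]/np.linalg.norm(d[:2])
C=np.mean(T,0)[:2]
for r in(.095,.130):
  x=.05-r*np.cos(.55);P=C+c*x-.2*s;z=.034+r*np.sin(.55);print("pedal",r,P,z,(px("top",[*P,z])+.5-[150,190])*4.4)
print("can",ray("top",(350,153),.1),"spool",ray("top",(260,148),.07))
print("scene tray px",px("scene",[*C,.034]))
print(R.from_rotvec(arm.observe()["ee_rot"]).as_matrix())
E
```

```text
last [ 0.5547 -0.3444  0.11  ] [ 0.5542 -0.3774  0.11  ] [ 0.4769 -0.372   0.11  ] [ 0.4782 -0.3393  0.11  ] [ 0.516  -0.3583  0.11  ] [ 0.516  -0.3587  0.11  ]
sizes [np.float64(0.07671586862905108), np.float64(0.03306752687777822), np.float64(0.07751789030042165), np.float64(0.032746413814124076)]
scene screw [ 0.5167 -0.3567  0.11  ]
toe bottom [ 0.4156 -0.3584  0.008 ] heel [ 0.5738 -0.358   0.06  ]
shoe x dir 3.0736268599447327
tray [0.5672 0.2687 0.046 ] [0.5827 0.0573 0.046 ] [0.4901 0.0509 0.046 ] [0.4728 0.2612 0.046 ] [0.5282 0.1595] [np.float64(0.09466403744490602), np.float64(0.2120345049469039), np.float64(0.09286923026253423), np.float64(0.21105514030337)]
press y dir 1.6482933820891903
pedal 0.095 [ 0.5128 -0.0423] 0.08365528674841263 [651.1806 170.7266]
pedal 0.13 [ 0.483  -0.0446] 0.1019493397609857 [653.2207 214.4706]
can [ 0.7324 -0.1927  0.1   ] spool [0.7535 0.0736 0.07  ]
scene tray px [369.5626 283.6778]
[[ 0.9685  0.2491 -0.0005]
 [ 0.2491 -0.9685  0.0013]
 [-0.0001 -0.0014 -1.    ]]
```

```bash
cat >> h.py <<'E'
def plan(p,yaw_deg):
    s=arm.observe();A=R.from_rotvec(s["ee_rot"]);y=np.deg2rad(yaw_deg)
    ty=np.array([np.cos(y),np.sin(y),0]);tz=np.array([0,0,-1.]);B=R.from_matrix(np.c_[np.cross(ty,tz),ty,tz])
    print("xyz",np.round(A.inv().apply(np.array(p)-s["position"])/.06,3),"twist",np.round(np.rad2deg((A.inv()*B).as_rotvec())/10,3),"t",s["clock"],"pos",np.round(s["position"],4),"F",np.round(s["force"],1),"w",round(s["width"],3))
E
python3 -c "
from h import *
plan((.516,-.3583,.18),-93.9)"
```

```text
xyz [ 6.842 -2.482  0.953] twist [-0.008  0.002  1.832] t 0.1 pos [ 0.1556 -0.6049  0.237 ] F [ 0.7  0.8 -0.2] w 0.998
```

>>> jog_arm(
  moves=[
    {"xyz": [1.0, -0.36, 0], "twist": [0, 0, 0.4], "grip": -1},
    {"xyz": [2.0, -0.72, 0], "twist": [0, 0, 0.8], "grip": -1},
    {"xyz": [3.0, -1.08, 0.2], "twist": [0, 0, 1.2], "grip": -1},
    {"xyz": [4.0, -1.45, 0.4], "twist": [0, 0, 1.6], "grip": -1},
    {"xyz": [5.0, -1.8, 0.6], "twist": [0, 0, 1.83], "grip": -1},
  ],
)

```text
clock: 0.72
position: [0.4127, -0.4299, 0.203]
ee_rot: [-3.14, 0.109, 0.0]
force: [0.4, -1.5, 0.2]
width: 0.996
```

```bash
python3 -c "
from h import *
plan((.516,-.3583,.18),-93.9)"
```

```text
xyz [ 1.634 -1.31   0.384] twist [-0.     0.001 -0.009] t 0.725 pos [ 0.4127 -0.4299  0.203 ] F [ 0.4 -1.5  0.2] w 0.996
```

>>> jog_arm(
  moves=[
    {"xyz": [0.8, -0.65, 0.2], "grip": -1, "twist": [0, 0, 0]},
    {"xyz": [1.5, -1.2, 0.38], "grip": -1, "twist": [0, 0, 0]},
    {"xyz": [1.5, -1.2, 0.38], "grip": -1, "twist": [0, 0, 0]},
    {"xyz": [1.5, -1.2, 0.38], "grip": -1, "twist": [0, 0, 0]},
  ],
)

```text
clock: 1.23
position: [0.5056, -0.3657, 0.1803]
ee_rot: [3.14, -0.106, -0.002]
force: [-0.4, -0.3, 0.4]
width: 1.001
```

```bash
python3 -c "
from h import *
plan((.516,-.3583,.08),-93.9)"
```

```text
xyz [ 0.167 -0.135  1.671] twist [0.001 0.007 0.004] t 1.225 pos [ 0.5056 -0.3657  0.1803] F [-0.4 -0.3  0.4] w 1.001
```

>>> jog_arm(
  moves=[
    {"xyz": [0.165, -0.135, 0.3], "grip": -1, "twist": [0, 0, 0]},
    {"xyz": [0.165, -0.135, 0.8], "grip": -1, "twist": [0, 0, 0]},
    {"xyz": [0.165, -0.135, 1.3], "grip": -1, "twist": [0, 0, 0]},
    {"xyz": [0.165, -0.135, 1.67], "grip": -1, "twist": [0, 0, 0]},
    {"xyz": [0.165, -0.135, 1.67], "grip": -1, "twist": [0, 0, 0]},
  ],
)

```text
clock: 1.85
position: [0.5147, -0.3576, 0.0781]
ee_rot: [-3.138, 0.108, 0.006]
force: [-0.6, 1.1, 0.6]
width: 1.003
```

>>> jog_arm(
  moves=[
    {"xyz": [0, 0, 0], "twist": [0, 0, 0], "grip": 0},
    {"xyz": [0, 0, 0], "twist": [0, 0, 0], "grip": 1},
    {"xyz": [0, 0, 0], "twist": [0, 0, 0], "grip": 1},
    {"xyz": [0, 0, 0], "twist": [0, 0, 0], "grip": 1},
    {"xyz": [0, 0, 0], "twist": [0, 0, 0], "grip": 1},
  ],
  force=35,
)

```text
clock: 2.48
position: [0.5166, -0.3582, 0.0807]
ee_rot: [3.14, -0.106, 0.0]
force: [-0.7, -0.7, -0.3]
width: 0.506
```

```bash
python3 -c "
from h import *
plan((.516,-.3583,.22),-93.9)
import cv2
im=arm.get_image('top');cv2.imwrite('pics/g.png',im)
a=cv2.resize(im[190:280,365:445],None,fx=6,fy=6);s=arm.get_image('scene');b=cv2.resize(s[90:180,250:320],None,fx=4.5,fy=4.5)
m=np.zeros((540,795,3),np.uint8);m[:540,:480]=a;m[:405,480:]=b;cv2.imwrite('pics/g2.png',m)"
```

```text
xyz [-0.009  0.004 -2.322] twist [ 0.001 -0.001  0.002] t 2.475 pos [ 0.5166 -0.3582  0.0807] F [-0.7 -0.7 -0.3] w 0.506
```

View pics/g2.png

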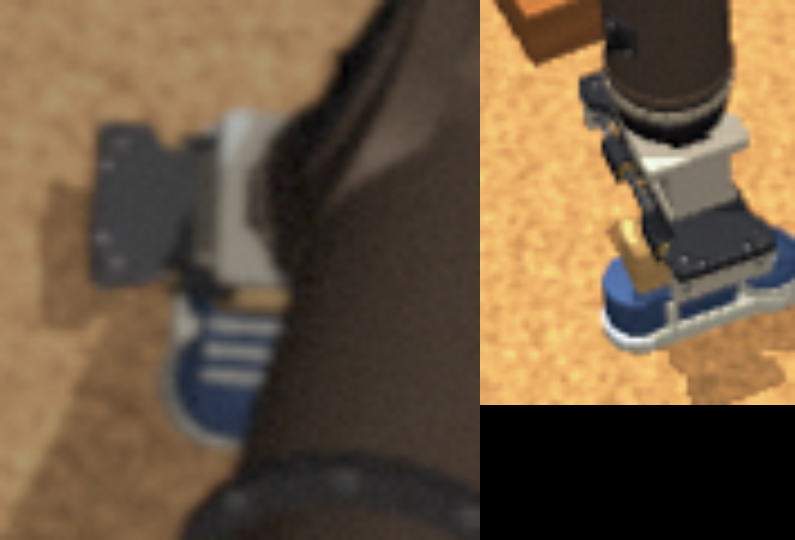

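The gripper straddles the last across its width, and the shoe has not moved. The fingers were still closing (46 mm), so I'll keep closing.

>>> jog_arm(
  moves=[
    {"xyz": [0, 0, 0], "twist": [0, 0, 0], "grip": 1},
    {"xyz": [0, 0, 0], "twist": [0, 0, 0], "grip": 1},
    {"xyz": [0, 0, 0], "twist": [0, 0, 0], "grip": 1},
    {"xyz": [0, 0, 0], "twist": [0, 0, 0], "grip": 1},
  ],
)

```text
clock: 3.08
position: [0.5165, -0.358, 0.0805]
ee_rot: [-3.14, 0.106, 0.0]
force: [-0.8, 2.0, -0.0]
width: 0.392
```

>>> jog_arm(
  moves=[
    {"xyz": [0, 0, -0.3], "twist": [0, 0, 0], "grip": 1},
    {"xyz": [0, 0, -0.8], "twist": [0, 0, 0], "grip": 1},
    {"xyz": [0, 0, -1.4], "twist": [0, 0, 0], "grip": 1},
    {"xyz": [0, 0, -2.0], "twist": [0, 0, 0], "grip": 1},
    {"xyz": [0, 0, -2.3], "twist": [0, 0, 0], "grip": 1},
  ],
)

```text
clock: 3.7
position: [0.517, -0.3588, 0.2218]
ee_rot: [3.138, -0.107, 0.004]
force: [1.0, 0.2, -4.6]
width: 0.388
```

```bash
python3 -c "
from h import *
plan((.5267,.1794,.22),4.4)
print(arm.observe()['joints'])"
```

```text
xyz [-0.448 -8.96   0.014] twist [ 2.20e-02 -4.00e-03 -9.83e+00] t 3.7 pos [ 0.517  -0.3588  0.2218] F [ 1.   0.2 -4.6] w 0.388
[ 0.53212688  0.45301668 -0.01543455  1.58367945  0.00792066  1.10158245
 -1.12409112]
```

The width is 35.7 mm, which matches the last, and the force shows the weight (about 4.5 N). I'll carry it to the tray while turning.

>>> jog_arm(
  moves=[
    {"xyz": [0, -0.3, 0], "twist": [0, 0, -0.4], "grip": 1},
    {"xyz": [-0.05, -0.9, 0], "twist": [0, 0, -1.0], "grip": 1},
    {"xyz": [-0.1, -1.5, 0], "twist": [0, 0, -1.7], "grip": 1},
    {"xyz": [-0.15, -2.2, 0], "twist": [0, 0, -2.4], "grip": 1},
    {"xyz": [-0.15, -2.9, 0], "twist": [0, 0, -3.1], "grip": 1},
  ],
)

```text
clock: 4.32
position: [0.5181, -0.1811, 0.2176]
ee_rot: [-3.05, -0.749, 0.003]
force: [0.3, 0.1, -4.0]
width: 0.39
```

```bash
python3 -c "
from h import *
plan((.5267,.1794,.22),4.4)"
```

```text
xyz [ 2.908 -5.259 -0.036] twist [-1.200e-02  2.000e-03 -6.682e+00] t 4.325 pos [ 0.5181 -0.1811  0.2176] F [ 0.3  0.1 -4. ] w 0.39
```

>>> jog_arm(
  moves=[
    {"xyz": [0.35, -0.63, 0], "twist": [0, 0, -0.8], "grip": 1},
    {"xyz": [0.7, -1.26, 0], "twist": [0, 0, -1.6], "grip": 1},
    {"xyz": [1.05, -1.9, 0], "twist": [0, 0, -2.4], "grip": 1},
    {"xyz": [1.4, -2.53, 0], "twist": [0, 0, -3.2], "grip": 1},
    {"xyz": [1.75, -3.16, 0], "twist": [0, 0, -4.0], "grip": 1},
  ],
)

```text
clock: 4.95
position: [0.5248, 0.0351, 0.2177]
ee_rot: [-2.61, -1.748, 0.002]
force: [1.2, 0.2, -5.7]
width: 0.389
```

```bash
python3 -c "
from h import *
plan((.5267,.1794,.22),4.4)"
```

```text
xyz [ 2.237 -0.886 -0.039] twist [-0.009  0.003 -2.678] t 4.95 pos [0.5248 0.0351 0.2177] F [ 1.2  0.2 -5.7] w 0.389
```

>>> jog_arm(
  moves=[
    {"xyz": [0.6, -0.24, 0], "twist": [0, 0, -0.8], "grip": 1},
    {"xyz": [1.2, -0.48, 0], "twist": [0, 0, -1.6], "grip": 1},
    {"xyz": [1.7, -0.67, 0], "twist": [0, 0, -2.3], "grip": 1},
    {"xyz": [2.0, -0.8, 0], "twist": [0, 0, -2.6], "grip": 1},
    {"xyz": [2.1, -0.84, 0], "twist": [0, 0, -2.65], "grip": 1},
  ],
)

```text
clock: 5.58
position: [0.528, 0.1695, 0.218]
ee_rot: [-2.147, -2.293, 0.001]
force: [-0.3, -0.8, -4.3]
width: 0.391
```

>>> jog_arm(
  moves=[
    {"xyz": [0, 0, 0], "twist": [0, 0, 0], "grip": 1},
    {"xyz": [0, 0, 0], "twist": [0, 0, 0], "grip": 1},
    {"xyz": [0, 0, 0], "twist": [0, 0, 0], "grip": 1},
  ],
)

```text
clock: 5.95
position: [0.5291, 0.1673, 0.2185]
ee_rot: [2.152, 2.288, -0.001]
force: [0.4, 0.2, -4.1]
width: 0.391
```

```bash
python3 -c "
from h import *
plan((.5267,.1794,.115),4.4)
import cv2
im=arm.get_image('top');a=cv2.resize(im[165:275,140:300],None,fx=2.9,fy=2.9);s=arm.get_image('scene');b=cv2.resize(s[190:370,300:440],None,fx=2.3,fy=2.3)
m=np.zeros((414,790,3),np.uint8);m[:a.shape[0],:a.shape[1]]=a;m[:b.shape[0],464:464+b.shape[1]]=b;cv2.imwrite('pics/h.png',m)"
```

```text
xyz [ 0.206 -0.027  1.725] twist [-0.     0.004 -0.089] t 5.95 pos [0.5291 0.1673 0.2185] F [ 0.4  0.2 -4.1] w 0.391
```

View pics/h.png

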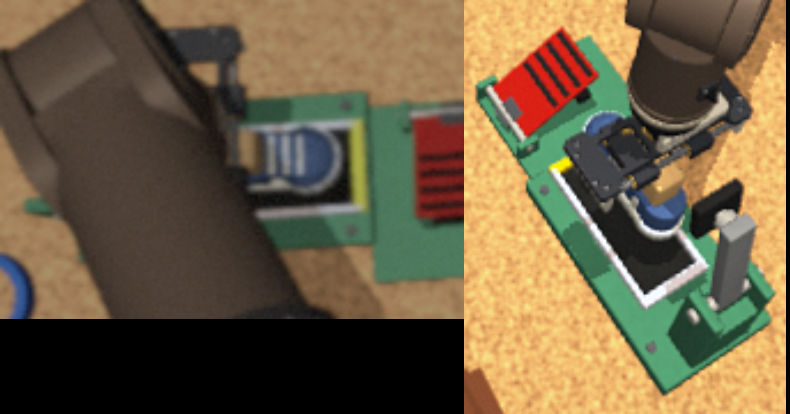

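The shoe hangs level over the tray with its toe towards the yellow rim, and the gripper is clear of the raised jaw. I'll lower it to just above the rims.

>>> jog_arm(
  moves=[
    {"xyz": [0.2, -0.03, 0.2], "twist": [0, 0, -0.09], "grip": 1},
    {"xyz": [0.2, -0.03, 0.6], "twist": [0, 0, -0.09], "grip": 1},
    {"xyz": [0.2, -0.03, 1.0], "twist": [0, 0, -0.09], "grip": 1},
    {"xyz": [0.2, -0.03, 1.3], "twist": [0, 0, -0.09], "grip": 1},
    {"xyz": [0.2, -0.03, 1.35], "twist": [0, 0, -0.09], "grip": 1},
  ],
)

```text
clock: 6.68
position: [0.5254, 0.1803, 0.136]
ee_rot: [-2.13, -2.307, 0.003]
force: [-0.3, -0.2, -3.5]
width: 0.389
```

>>> jog_arm(
  moves=[
    {"xyz": [0, 0, 0], "twist": [0, 0, 0], "grip": 1},
    {"xyz": [0, 0, 0], "twist": [0, 0, 0], "grip": 1},
  ],
)

```text
clock: 6.92
position: [0.5269, 0.1806, 0.1384]
ee_rot: [2.132, 2.307, 0.002]
force: [0.4, 0.7, -4.8]
width: 0.39
```

```bash
python3 -c "
from h import *
plan((.5267,.1794,.115),4.4)
import cv2
im=arm.get_image('top');a=cv2.resize(im[190:260,215:285],None,fx=5.6,fy=5.6,interpolation=cv2.INTER_CUBIC);s=arm.get_image('scene');b=cv2.resize(s[230:340,320:430],None,fx=3.6,fy=3.6,interpolation=cv2.INTER_CUBIC)
m=np.zeros((400,792,3),np.uint8);m[:a.shape[0],:a.shape[1]]=a;m[:b.shape[0],394:394+b.shape[1]]=b;cv2.imwrite('pics/i.png',m)"
```

```text
xyz [-0.02  -0.005  0.389] twist [ 0.008 -0.003  0.012] t 6.925 pos [0.5269 0.1806 0.1384] F [ 0.4  0.7 -4.8] w 0.39
```

View pics/i.png

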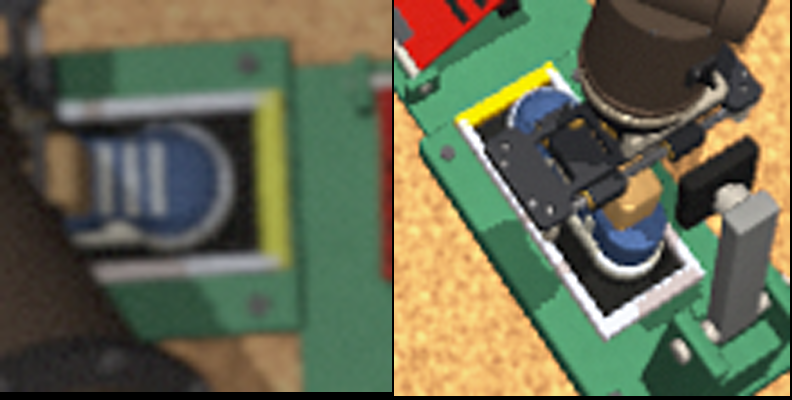

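The toe tip is at (233,185) in the top crop, inside the rims and centred between them in both views. I'll check this numerically.

```bash
python3 -c "
from h import *
print(crop('top',(233,185),(215,190),5.6,.066))
print(crop('top',(155,122),(215,190),5.6,.07),crop('top',(155,248),(215,190),5.6,.066))"
```

```text
[0.52992238 0.07905905 0.066     ]
[0.56212908 0.12019226 0.07      ] [0.49675016 0.11860361 0.066     ]
```

>>> jog_arm(
  moves=[
    {"xyz": [-0.01, 0, 0.1], "twist": [0, 0, 0], "grip": 1},
    {"xyz": [-0.01, 0, 0.2], "twist": [0, 0, 0], "grip": 1},
    {"xyz": [-0.01, 0, 0.3], "twist": [0, 0, 0], "grip": 1},
    {"xyz": [-0.01, 0, 0.36], "twist": [0, 0, 0], "grip": 1},
    {"xyz": [-0.01, 0, 0.38], "twist": [0, 0, 0], "grip": 1},
  ],
)

```text
clock: 7.65
position: [0.5261, 0.1796, 0.1145]
ee_rot: [-2.132, -2.307, 0.001]
force: [-2.6, -1.9, 4.9]
width: 0.391
```

>>> jog_arm(
  moves=[
    {"xyz": [0, 0, 0.01], "twist": [0, 0, 0], "grip": 1},
    {"xyz": [0, 0, 0.02], "twist": [0, 0, 0], "grip": 1},
    {"xyz": [0, 0, 0.02], "twist": [0, 0, 0], "grip": 1},
  ],
)

```text
clock: 8.02
position: [0.5261, 0.1796, 0.1144]
ee_rot: [2.132, 2.307, -0.001]
force: [-5.0, -2.9, 8.6]
width: 0.39
```

The shoe is on the floor: the force turned upward at TCP z 0.1145, exactly where expected. I'll release it and rise.

>>> jog_arm(
  moves=[
    {"xyz": [0, 0, 0], "twist": [0, 0, 0], "grip": 0},
    {"xyz": [0, 0, 0], "twist": [0, 0, 0], "grip": -1},
    {"xyz": [0, 0, 0], "twist": [0, 0, 0], "grip": -1},
    {"xyz": [0, 0, 0], "twist": [0, 0, 0], "grip": -1},
    {"xyz": [0, 0, 0], "twist": [0, 0, 0], "grip": -1},
  ],
)

```text
clock: 8.65
position: [0.5264, 0.1797, 0.1135]
ee_rot: [-2.132, -2.307, -0.0]
force: [-0.1, -0.7, -0.3]
width: 0.885
```

>>> jog_arm(
  moves=[
    {"xyz": [0, 0, -0.2], "twist": [0, 0, 0], "grip": -1},
    {"xyz": [0, 0, -0.6], "twist": [0, 0, 0], "grip": -1},
    {"xyz": [0, 0, -1.2], "twist": [0, 0, 0], "grip": -1},
    {"xyz": [0, 0, -1.8], "twist": [0, 0, 0], "grip": -1},
    {"xyz": [0, 0, -2.0], "twist": [0, 0, 0], "grip": -1},
  ],
)

```text
clock: 9.28
position: [0.5273, 0.1804, 0.2366]
ee_rot: [2.131, 2.306, 0.006]
force: [0.7, -0.1, -0.2]
width: 1.001
```

```bash
python3 -c "
from h import *
plan((.513,-.0423,.2),4.4)
print(arm.observe()['joints'])"
```

```text
xyz [-3.682 -0.533  0.603] twist [ 0.023 -0.007  0.013] t 9.275 pos [0.5273 0.1804 0.2366] F [ 0.7 -0.1 -0.2] w 1.001
[-0.0113555   0.38421047 -0.55908196  1.71045221  0.2250017   1.10695147
 -0.55916239]
```

>>> jog_arm(
  moves=[
    {"xyz": [-0.7, -0.1, 0.1], "twist": [0, 0, 0], "grip": 1},
    {"xyz": [-1.5, -0.2, 0.2], "twist": [0, 0, 0], "grip": 1},
    {"xyz": [-2.3, -0.35, 0.3], "twist": [0, 0, 0], "grip": 1},
    {"xyz": [-3.1, -0.45, 0.4], "twist": [0, 0, 0], "grip": 1},
    {"xyz": [-3.7, -0.53, 0.6], "twist": [0, 0, 0], "grip": 1},
  ],
)

```text
clock: 9.9
position: [0.5119, -0.0465, 0.1974]
ee_rot: [2.133, 2.305, -0.0]
force: [0.8, 0.4, 0.7]
width: 0.507
```

>>> jog_arm(
  moves=[
    {"xyz": [0, 0, 0], "twist": [0, 0, 0], "grip": 1},
    {"xyz": [0, 0, 0], "twist": [0, 0, 0], "grip": 1},
    {"xyz": [0, 0, 0], "twist": [0, 0, 0], "grip": 1},
    {"xyz": [0, 0, 0], "twist": [0, 0, 0], "grip": 1},
  ],
)

```text
clock: 10.4
position: [0.5124, -0.0431, 0.1978]
ee_rot: [2.13, 2.309, 0.001]
force: [0.4, 0.1, 0.2]
width: 0.072
```

```bash
python3 -c "
from h import *
plan((.513,-.0423,.110),4.4)
import cv2
im=arm.get_image('top');a=cv2.resize(im[180:260,150:290],None,fx=5.6,fy=5.6,interpolation=cv2.INTER_CUBIC)
cv2.imwrite('pics/j.png',a);cv2.imwrite('pics/js.png',arm.get_image('scene'))"
```

```text
xyz [0.012 0.01  1.463] twist [ 0.003 -0.001  0.023] t 10.4 pos [ 0.5124 -0.0431  0.1978] F [0.4 0.1 0.2] w 0.072
```

View pics/j.png

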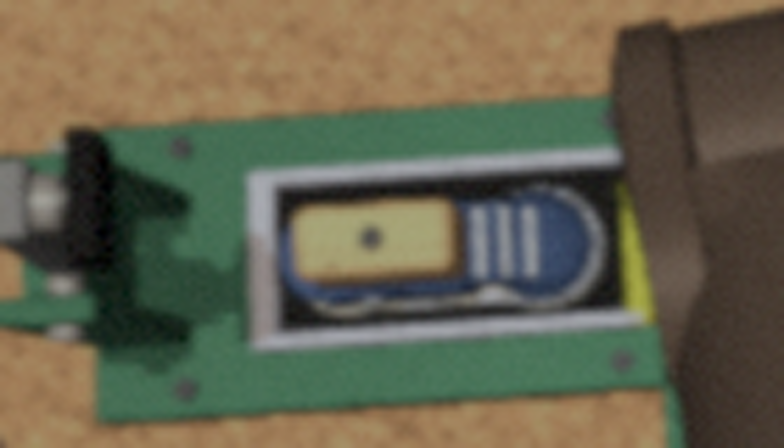

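The shoe sits inside the tray, aligned, with its toe at the yellow rim and the screw at (371,237). Now I'll descend to the pedal.

>>> jog_arm(
  moves=[
    {"xyz": [0, 0, 0.3], "twist": [0, 0, 0], "grip": 1},
    {"xyz": [0, 0, 0.7], "twist": [0, 0, 0], "grip": 1},
    {"xyz": [0, 0, 1.1], "twist": [0, 0, 0], "grip": 1},
    {"xyz": [0, 0, 1.4], "twist": [0, 0, 0], "grip": 1},
    {"xyz": [0, 0, 1.45], "twist": [0, 0, 0], "grip": 1},
  ],
)

```text
clock: 11.12
position: [0.5115, -0.0439, 0.1096]
ee_rot: [-2.13, -2.307, 0.002]
force: [-0.8, -0.4, 0.4]
width: 0.005
```

```bash
python3 -c "
from h import *
print(crop('top',(371,237),(150,180),5.6,.144))
plan((.499,-.0434,.054),4.4)"
```

```text
[0.52284064 0.17994024 0.144     ]
xyz [ 0.025 -0.205  0.927] twist [-0.011 -0.002  0.015] t 11.125 pos [ 0.5115 -0.0439  0.1096] F [-0.8 -0.4  0.4] w 0.005
```

>>> jog_arm(
  moves=[
    {"xyz": [0, -0.02, 0.15], "twist": [0, 0, 0], "grip": 1},
    {"xyz": [0.01, -0.05, 0.3], "twist": [0, 0, 0], "grip": 1},
    {"xyz": [0.02, -0.1, 0.45], "twist": [0, 0, 0], "grip": 1},
    {"xyz": [0.02, -0.14, 0.6], "twist": [0, 0, 0], "grip": 1},
    {"xyz": [0.02, -0.17, 0.7], "twist": [0, 0, 0], "grip": 1},
  ],
)

```text
clock: 11.75
position: [0.5016, -0.0438, 0.0678]
ee_rot: [-2.132, -2.307, 0.001]
force: [-0.8, -1.4, 2.8]
width: 0.003
```

>>> jog_arm(
  moves=[
    {"xyz": [0, -0.01, 0.06], "twist": [0, 0, 0], "grip": 1},
    {"xyz": [0, -0.02, 0.12], "twist": [0, 0, 0], "grip": 1},
    {"xyz": [0, -0.03, 0.18], "twist": [0, 0, 0], "grip": 1},
    {"xyz": [0, -0.03, 0.18], "twist": [0, 0, 0], "grip": 1},
  ],
)

```text
clock: 12.25
position: [0.5, -0.0438, 0.0575]
ee_rot: [-2.132, -2.307, 0.0]
force: [-1.3, -0.3, 2.8]
width: 0.003
```

```bash
python3 -c "
from h import *
plan((.499,-.0434,.054),4.4)"
```

```text
xyz [ 0.008 -0.016  0.058] twist [-0.002 -0.001  0.013] t 12.25 pos [ 0.5    -0.0438  0.0575] F [-1.3 -0.3  2.8] w 0.003
```

>>> jog_arm(
  moves=[
    {"xyz": [0, 0, 0.03], "twist": [0, 0, 0], "grip": 1},
    {"xyz": [0, -0.01, 0.05], "twist": [0, 0, 0], "grip": 1},
    {"xyz": [0, -0.01, 0.05], "twist": [0, 0, 0], "grip": 1},
  ],
)

```text
clock: 12.62
position: [0.5, -0.0439, 0.0553]
ee_rot: [2.131, 2.307, 0.001]
force: [-2.4, -0.4, 8.3]
width: 0.004
```

```bash
python3 -c "
from h import *
plan((.499,-.0434,.054),4.4)
import cv2
s=arm.get_image('scene');b=cv2.resize(s[190:360,290:450],None,fx=3.5,fy=3.5,interpolation=cv2.INTER_CUBIC);cv2.imwrite('pics/k.png',b)"
```

```text
xyz [ 0.009 -0.016  0.022] twist [0.006 0.002 0.013] t 12.625 pos [ 0.5    -0.0439  0.0553] F [-2.4 -0.4  8.3] w 0.004
```

View pics/k.png

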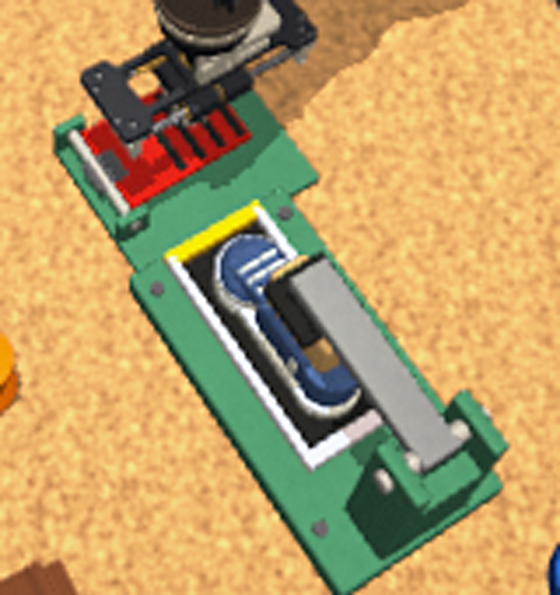

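The pad is on the last, the jaw is level, and the pedal is nearly down. The force is rising (8 N). I'll press on to the stop.

>>> jog_arm(
  moves=[
    {"xyz": [0, 0, 0.03], "twist": [0, 0, 0], "grip": 1},
    {"xyz": [0, 0, 0.05], "twist": [0, 0, 0], "grip": 1},
    {"xyz": [0, 0, 0.05], "twist": [0, 0, 0], "grip": 1},
  ],
)

```text
clock: 13.05
position: [0.4999, -0.0438, 0.0536]
ee_rot: [2.131, 2.306, 0.0]
force: [-9.5, 0.0, 28.9]
width: 0.006
```

>>> jog_arm(
  moves=[
    {"xyz": [0, 0, 0.02], "twist": [0, 0, 0], "grip": 1},
    {"xyz": [0, 0, 0.03], "twist": [0, 0, 0], "grip": 1},
    {"xyz": [0, 0, 0.03], "twist": [0, 0, 0], "grip": 1},
  ],
)

```text
clock: 13.42
position: [0.5, -0.0439, 0.053]
ee_rot: [2.13, 2.306, 0.0]
force: [-15.1, -0.4, 48.0]
width: 0.0
```

This is a hard stop, since the force jumps with almost no travel. I'll ease back to roughly 25–30 N and hold.

>>> jog_arm(
  moves=[
    {"xyz": [0, 0, -0.03], "twist": [0, 0, 0], "grip": 1},
    {"xyz": [0, 0, -0.03], "twist": [0, 0, 0], "grip": 1},
    {"xyz": [0, 0, -0.03], "twist": [0, 0, 0], "grip": 1},
    {"xyz": [0, 0, -0.03], "twist": [0, 0, 0], "grip": 1},
    {"xyz": [0, 0, -0.03], "twist": [0, 0, 0], "grip": 1},
  ],
)

```text
clock: 14.05
position: [0.4999, -0.0439, 0.0536]
ee_rot: [2.131, 2.306, 0.0]
force: [-8.9, -0.4, 30.0]
width: 0.002
```

>>> jog_arm(
  moves=[
    {"xyz": [0, 0, 0], "twist": [0, 0, 0], "grip": 1},
    {"xyz": [0, 0, 0], "twist": [0, 0, 0], "grip": 1},
    {"xyz": [0, 0, 0], "twist": [0, 0, 0], "grip": 1},
    {"xyz": [0, 0, 0], "twist": [0, 0, 0], "grip": 1},
    {"xyz": [0, 0, 0], "twist": [0, 0, 0], "grip": 1},
  ],
)

```text
clock: 14.68
position: [0.4999, -0.0439, 0.0536]
ee_rot: [2.131, 2.306, 0.0]
force: [-9.2, -0.8, 30.0]
width: 0.006
```

>>> jog_arm(
  moves=[
    {"xyz": [0, 0, 0], "twist": [0, 0, 0], "grip": 1},
    {"xyz": [0, 0, 0], "twist": [0, 0, 0], "grip": 1},
    {"xyz": [0, 0, 0], "twist": [0, 0, 0], "grip": 1},
    {"xyz": [0, 0, 0], "twist": [0, 0, 0], "grip": 1},
    {"xyz": [0, 0, 0], "twist": [0, 0, 0], "grip": 1},
  ],
)

```text
clock: 15.3
position: [0.4999, -0.0438, 0.0536]
ee_rot: [2.131, 2.306, 0.0]
force: [-9.3, -0.7, 29.6]
width: 0.004
```

>>> jog_arm(
  moves=[
    {"xyz": [0, 0, 0], "twist": [0, 0, 0], "grip": 1},
    {"xyz": [0, 0, 0], "twist": [0, 0, 0], "grip": 1},
    {"xyz": [0, 0, 0], "twist": [0, 0, 0], "grip": 1},
    {"xyz": [0, 0, 0], "twist": [0, 0, 0], "grip": 1},
    {"xyz": [0, 0, 0], "twist": [0, 0, 0], "grip": 1},
  ],
)

```text
clock: 15.92
position: [0.4999, -0.0438, 0.0536]
ee_rot: [2.131, 2.306, 0.0]
force: [-8.8, 0.2, 29.8]
width: 0.006
```

Held for about 2.5 s at the stop. TCP z is 0.0536 against 0.054 predicted. Now I'll let the pedal up gently.

>>> jog_arm(
  moves=[
    {"xyz": [0, 0.04, -0.15], "twist": [0, 0, 0], "grip": 1},
    {"xyz": [0, 0.08, -0.35], "twist": [0, 0, 0], "grip": 1},
    {"xyz": [0, 0.13, -0.55], "twist": [0, 0, 0], "grip": 1},
    {"xyz": [0, 0.18, -0.75], "twist": [0, 0, 0], "grip": 1},
    {"xyz": [0, 0.2, -0.95], "twist": [0, 0, 0], "grip": 1},
  ],
)

```text
clock: 16.55
position: [0.5118, -0.043, 0.1096]
ee_rot: [2.132, 2.307, 0.0]
force: [-1.1, 0.3, -0.3]
width: 0.007
```

>>> jog_arm(
  moves=[
    {"xyz": [0, 0, -0.4], "twist": [0, 0, 0], "grip": 1},
    {"xyz": [-0.3, 0, -1.0], "twist": [0, 0, 0], "grip": 1},
    {"xyz": [-0.9, 0, -1.6], "twist": [0, 0, 0], "grip": 1},
    {"xyz": [-1.6, 0, -2.1], "twist": [0, 0, 0], "grip": 1},
    {"xyz": [-2.4, 0, -2.3], "twist": [0, 0, 0], "grip": 1},
  ],
)

```text
clock: 17.18
position: [0.5237, -0.1874, 0.2495]
ee_rot: [2.129, 2.307, 0.003]
force: [0.6, -0.1, -1.0]
width: 0.005
```

>>> jog_arm(
  moves=[
    {"xyz": [-0.8, 0, 0], "twist": [0, 0, 0], "grip": 1},
    {"xyz": [-0.8, 0, 0], "twist": [0, 0, 0], "grip": 1},
    {"xyz": [-0.8, 0, 0], "twist": [0, 0, 0], "grip": 1},
    {"xyz": [-0.8, 0, 0], "twist": [0, 0, 0], "grip": 1},
  ],
)

```text
clock: 17.68
position: [0.5268, -0.2328, 0.2469]
ee_rot: [-2.129, -2.309, -0.001]
force: [-0.6, 0.0, -0.5]
width: 0.003
```

```bash
python3 -c "
from h import *
import cv2
print(arm.observe()['force'],arm.observe()['position'])
im=arm.get_image('top');a=cv2.resize(im[180:270,150:330],None,fx=4.4,fy=4.4,interpolation=cv2.INTER_CUBIC);cv2.imwrite('pics/l.png',a)"
```

```text
[-0.57491027  0.04693433 -0.47343785] [ 0.52677296 -0.23284819  0.24690524]
```

View pics/l.png

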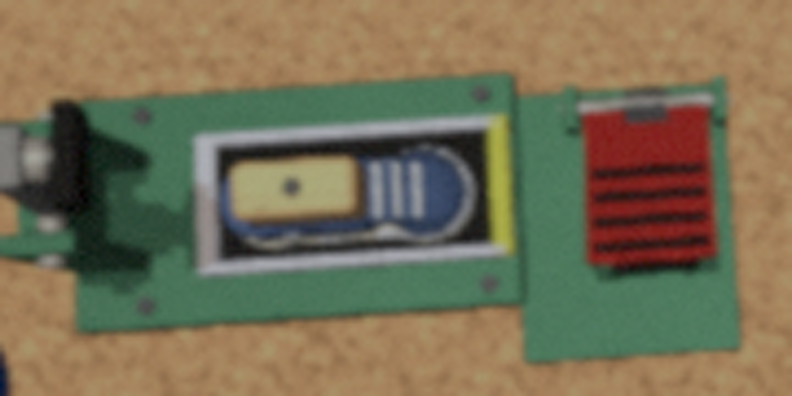

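The shoe is still in place in the tray, the pedal's free edge is back at its starting picture position and the jaw is raised. The arm is clear, so I'm handing in.

```bash
python3 -c "
from h import *
print(crop('top',(291,187),(150,180),4.4,.144)); print(arm.sign_off())"
```

```text
[0.52227981 0.18016105 0.144     ]
the job is handed in; nothing more can be done
None
```

The job is done and handed in at about 17.7 s on the robot's clock. The sign-off gives no verdict, so these results are from my own checks.

- **Shoe:** I gripped it by the last (measured opening 35.7 mm), turned it about 98°, and set it down in the tray with its toe at the yellow rim. I let go only after the floor carried it, at the height I had predicted.
- **Pedal:** I pushed it to its hard stop with the closed fingers. I held it there for about 2.5 s at roughly 30 N, with the pad seen on the last, then eased it up.
- **Last picture:** The shoe is still in the tray with its toe at the yellow end, the pedal and jaw are back up, and the arm is clear with about 0 N on it. I did not photograph the glue can and spool again; no move went near them.
- **What disagreed:** The last's centre measured about 4 mm off target along the press's x (limit 12 mm) and about 1 mm along y (limit 15 mm). While I was finding the stop, the force at the fingertips reached 48 N for a moment. That is above 40 N, but that limit is for the arm or the gripper's body, and only the fingertips should have been touching. It is well under the 120 N wrist limit.

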